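# Shut and zero the leak-test chamber

## Robot

A 6-joint arm with a two-finger parallel gripper is mounted at the origin on the work surface. World frame = base frame: x ahead of the robot, y to its left, z up, the work surface at z = 0. Lengths are in m, angles in rad, forces in N, time in s.
With the tool pointing down it reaches from about 0.375 to 0.9 m from the base axis. Payload 3.1 kg.
Tool frame: the origin (TCP) lies at the very end of the fingers, on their centre line; the grasp point (between the pads) lies 19 mm behind it; z points along the fingers, y is the line along which they close (so a half turn about z gives the same grasp; the last joint's range is limited). The gripper opens to 85 mm and grips with 20 to 120 N. Pads are 22 mm wide; open, the fingers measure 114 mm over their backs; the gripper's body (76 mm by 85 mm) begins 54 mm behind the grasp point. The pads swing forward as they close: fully open they stand 13 mm farther back than shut.
Start: joints at [-1.45, 0.527, 1.433, -0, 1.181, -0.178], TCP at [0.185, -0.597, 0.231] pointing down, gripper open.
Joint ranges: [-3.08, 3.08], [-0.75, 2.2], [0.22, 2.44], [-1.43, 4.57], [0, 2.65], [-2.85, 2.85]. Speed limits (rad/s): [2.79, 2.79, 3.14, 3.14, 3.14, 3.14].

## Interface

Orientations are given as a unit quaternion [x, y, z, w].
In Python, from station import manip, vision gives the robot as it stands.
- The arm moves only by the tool drive_tool, never from a script. Its argument "deltas" is a list that holds one entry, the list of rows, each a list of 4 numbers: the shift along the tool's x, y, z in mm, then the turn about the tool's z in rad. A call has 1 to 5 rows; each row is the pose to reach, as a shift and turn from the pose commanded when the call began, along the tool's axes at that moment; what a row does not reach only later rows make up. A row lasts 1/12 s, in which the tool goes at most 41.7 mm and 7.16 degrees, less where a joint would pass 70% of its speed; a pose out of reach is approached as far as the arm can. A call with a gripper value outside its range is refused whole. "jaw" is the finger opening in mm, from 0 to 85.4, set as the call begins (left out, the last holds). The fingers move at their own pace and stop on an object; "force" is the grip in N (left out, the last holds). Time passes only in rows, so rows that repeat a pose let the fingers close. It gives the time, the measured TCP pose, the force, the opening and the grip force at its end, in the units of the state.
- manip.sense(): the state, without advancing time (a new reading comes with each control period).
- vision.snapshot(name): name is "scene" or "top" or "wrist"; returns the picture (400x640x3 uint8, red, green, blue); there is no depth.
- vision.camera_model(name): a dict with "camera_matrix" (3x3 intrinsics, pixels), "rvec" (rotation vector, rad) and "tvec" (3), from world to camera coordinates, as OpenCV has them. Camera axes: x right, y down, z forward; pixel columns grow to the right and rows downward; lengths in m; the calibration is good to about 2 mm. The wrist camera is an equidistant fisheye: a pixel r from the principal point sees the ray r / f radians off the axis. A picture is of the moment at which its call begins: read the wrist's pose just before it. camera_model takes no time and is no camera call; for the wrist camera it gives the pose at the moment of the call.
- manip.sign_off(): hands the job in; it is judged then, once.
The state is a dict: "t": time; "q": joint angles; "qd": joint speeds; "tau": joint torques, N m; "tcp_pos": TCP position; "tool_rot": TCP orientation; "force": force on the tool from outside, world axes, zero at the start; "ft_torque": the same for the moment, N m; "finger_gap": opening from 0.0 (shut) to 1.0 (fully open); "gripper_force": force on a finger pad.
Only numpy, scipy, OpenCV 4.12 (cv2) and the standard library are available. Lean on these libraries where they do the work, as an engineer would, in place of code of your own. Each camera call takes 0.05 s, during which the arm holds its last target. There are 200 camera calls.

## Task

Push the leak-test chamber's door shut until it clicks home on its ball catch. The needle swings as the door closes; once the door is home, zero the dial with the blue push-and-turn knob, which takes the dial along only while pushed firmly down: bring the red zero mark of the white dial in line with the yellow needle, to within about half of a small division. Leave the bottle, the jar and the wrench as they stand.

Things in the scene. Friction and masses are not known exactly. Their poses are not given: they have to be found in the camera images.
- chamber: White leak-test chamber fixed to the bench, 200 mm deep (its x), 220 mm wide (its y), 150 mm high; origin at the centre of its underside. Door on its -x side. On the roof, about its centre line, a round dial housing, 164 mm diameter, 30 mm high, closed by a clear window 180 mm above the bench. Only the knob comes through the window; dial and needle cannot be touched.
- door (a joint): Opening angle of the blue framed door, rad: 0 fully shut (hard stop), 0.7 to 1.1 at the start. From above it turns counter-clockwise as it closes. It swings freely until, at about 0.07, it meets a sprung ball catch that takes about 10 N at the handle to pass; then it snaps to 0 and is held. Resting on the catch it is not home.
- door_hinge (a point): Point on the door's vertical hinge line, 92 mm above the bench; its frame turns with the door and equals the chamber's when shut: the panel (216 mm wide, 12 mm thick, 146 mm high) runs from it along the frame's -y; its outer face looks along -x, 12 mm out from the hinge line.
- door_handle (a point): Centre of the outer face of the door's black upright block handle, 92 mm above the bench. Handle: 26 mm wide along the door, 32 mm out from the door's face, 45 to 140 mm above the bench, 185 mm from the hinge; its outer face is 44 mm out (-x) from the hinge line. Frame as the door's: push along +x to close.
- knob_top (a point): Top centre of the blue ribbed knob, 54 mm diameter, 42 mm high; up, its top is 229 mm above the bench and its underside 7 mm over the window. Turns endlessly. Up, it turns idly. Pushed down 5 mm (spring 3 to 5.5 N) it meets the dial; pressed with 12 to 20 N in all (less slips), it turns the dial one to one by friction. Released, it springs up and the dial stays.
- knob_press (a joint): How far the knob is pushed down, m: 0 up, 0.005 where it meets the dial.
- dial_zero (a point): Point on the red zero mark (22 by 7 mm, radial) of the round white dial under the window (116 mm diameter, 60 small divisions of 6 degrees), 56 mm from the vertical axis that dial, knob and needle share. The dial turns endlessly either way, only by the pressed knob.
- needle_point (a point): Point on the yellow needle's centre line, 56 mm from the axis; the needle lies under the dial, its end shows between the dial's edge and the steel rim (radius 58 to 75 mm). It swings by half the door's angle, so its reading counts only once the door is home. Zeroed: dial_zero right above needle_point.
- bottle: Bystander: clear bottle with a red cap, 70 mm diameter, 170 mm high, origin at the centre of its underside.
- jar: Bystander: green jar with a white cap, 76 mm diameter, 100 mm high, origin at the centre of its underside.
- wrench: Bystander: steel wrench lying on the bench, 180 mm long along its x, about 20 mm high.

How it is judged:
On the way, in this order (a step that is already met when the one before it is completed fails the run):
1. the door is home on its catch (value of joint door below 0.02 rad), for 0.3 s.
2. with the door home, the zero mark is brought in line with the needle (value of joint door below 0.02 rad and horizontal distance between dial_zero and needle_point below 0.0035 m), for 0.2 s.
At the end, for the whole second after the job is handed in: The door is home on its catch (under 0.02 rad), the dial's zero mark stands over the needle (dial_zero within 3.5 mm of needle_point, seen from above) and the knob is released and up (pressed less than 2 mm) (all of step 2 and value of joint knob_press below 0.002 m); the robot touches nothing.
It fails at once if the bottle, the jar or the wrench is moved more than 20 mm or the bottle or jar is tipped (distance of any of bottle, jar, wrench from where it was at the start of the episode above 0.02 m or angle between any of bottle, jar's own z axis and vertical above 0.5 rad).
It also fails if it takes over 72 s, if anything falls off the work surface, if the arm or the gripper's body presses on something with over 40 N, if the wrist force passes 120 N, or if a joint passes its speed limit or range.

## Working session

There is one attempt and no reset: what is moved stays moved. The work goes in short steps, Python scripts to look and compute and a tool call to move; the robot and the scene stay as the last step left them, time stands still between calls to the robot, and variables do not carry over. Pictures are saved under pics/ and viewed, at most 10 in all, crops included, and the job is handed in when it is done.

Besides the shell and the picture viewer there is one more tool, called as name([rows], argument=value, ...), one row to a line, values as JSON. drive_tool: Moves the arm, as the interface text tells. Its arguments: {"type":"object","properties":{"deltas":{"type":"array"},"jaw":{"type":"number"},"force":{"type":"number"}},"required":["deltas"]}

```bash
mkdir -p pics; cat > h.py <<'E'
import numpy as np, cv2
from station import manip, vision
def cam(n):
    m=vision.camera_model(n); K=np.array(m["camera_matrix"],float); R=cv2.Rodrigues(np.array(m["rvec"],float))[0]; t=np.array(m["tvec"],float).ravel()
    return K,R,t
def onplane(n,px,z):
    K,R,t=cam(n); px=np.atleast_2d(np.array(px,float))
    d=np.linalg.solve(K,np.c_[px,np.ones(len(px))].T).T@R; c=-R.T@t
    return c+d*((z-c[2])/d[:,2])[:,None]
def proj(n,P):
    K,R,t=cam(n); p=(R@np.atleast_2d(P).T).T+t; p=(K@p.T).T; return p[:,:2]/p[:,2:]
def save(n,f):
    im=vision.snapshot(n); cv2.imwrite("pics/"+f,im[:,:,::-1]); return im
E
python3 - <<'E'
from h import *
a=save("scene","s0.png"); b=save("top","t0.png")
for n in("scene","top"):
    K,R,t=cam(n); print(n,K[0,0],-R.T@t,R[2])
s=manip.sense(); print(s["t"],s["tcp_pos"],s["tool_rot"],s["force"])
E
```

```text
scene 372.1284161336019 [1.29470412 0.58198025 0.79653117] [-0.67576081 -0.48726443 -0.55310099]
top 404.0132062895901 [0.46604317 0.00320108 1.36503366] [ 0.02786251 -0.00537201 -0.99959733]
0.1 [ 0.18451305 -0.59647232  0.23044065] [ 9.88785832e-01  1.49337364e-01  2.31592860e-05 -9.64218769e-04] [ 0.35491436  0.55061902 -0.30054557]
```

View pics/s0.png

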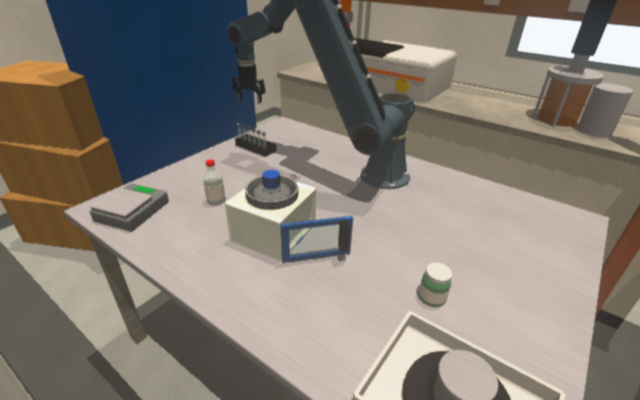

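View pics/t0.png

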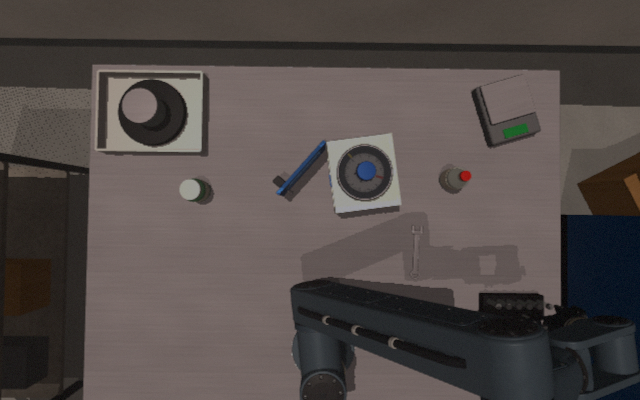

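The top view shows the chamber at about (365,172) with its knob at (366,171). The door is hinged near (327,142) and open toward the handle at (279,182). The jar is at (195,189), the bottle at (455,179) and the wrench at (416,250). Next I'll measure these by colour.

```bash
cat > meas.py <<'E'
from h import *
im=vision.snapshot("top"); hsv=cv2.cvtColor(im,cv2.COLOR_RGB2HSV)
blue=cv2.inRange(hsv,(105,120,50),(125,255,255)); blue[:,450:]=0
n,l,st,c=cv2.connectedComponentsWithStats(blue)
for i in range(1,n):
    if st[i,4]>40:
        pts=np.argwhere(l==i)[:,::-1].astype(np.float32); r=cv2.minAreaRect(pts); print("blue",st[i],c[i].round(1),r)
        bp=cv2.boxPoints(r); print(" z.165",onplane("top",bp,.165)[:,:2].round(3).tolist()," c@.229",onplane("top",[c[i]],.229).round(4))
roof=cv2.inRange(hsv,(0,0,150),(180,60,255)); roof[:,:322]=0; roof[:,405:]=0; roof[:125]=0; roof[220:]=0
p=np.argwhere(cv2.morphologyEx(roof,cv2.MORPH_OPEN,np.ones((3,3),np.uint8))>0)[:,::-1].astype(np.float32)
r=cv2.minAreaRect(p); b=cv2.boxPoints(r); B=onplane("top",b,.150); print("roof",r,B[:,:2].round(3).tolist(),"c",B.mean(0)[:2],[np.linalg.norm(B[i]-B[(i+1)%4]).round(3) for i in range(4)])
for nm,px,z in(("jar",(193,189),.1),("bottlecap",(465,176),.17),("wrench a",(417,228),.02),("wrench b",(415,275),.02),("handle",(279,182),.14)): print(nm,onplane("top",[px],z).round(3))
cv2.imwrite("pics/c1.png",cv2.resize(im[120:230,260:420,::-1],(800,550),interpolation=cv2.INTER_CUBIC))
E
python3 meas.py
```

```text
blue [277 141  49  53 251] [300.5 167.5] ((300.61053466796875, 167.0994415283203), (4.013788223266602, 70.09263610839844), 41.987213134765625)
 z.165 [[0.514, 0.144], [0.671, 0.006], [0.663, -0.003], [0.506, 0.135]]  c@.229 [[0.5805 0.0673 0.229 ]]
blue [357 161  19  19 275] [365.8 170.4] ((365.8000183105469, 170.40000915527344), (17.88854217529297, 17.88854217529297), 26.56505012512207)
 z.165 [[0.569, -0.088], [0.617, -0.111], [0.593, -0.159], [0.545, -0.136]]  c@.229 [[ 0.5748 -0.117   0.229 ]]
roof ((363.4432373046875, 172.57424926757812), (71.170166015625, 64.95846557617188), 82.40535736083984) [[0.668, -0.006], [0.697, -0.2], [0.484, -0.23], [0.455, -0.037]] c [ 0.57599881 -0.11821761] [np.float64(0.197), np.float64(0.215), np.float64(0.196), np.float64(0.215)]
jar [[0.522 0.41  0.1  ]]
bottlecap [[ 0.568 -0.418  0.17 ]]
wrench a [[ 0.405 -0.311  0.02 ]]
wrench b [[ 0.249 -0.306  0.02 ]]
handle [[0.545 0.137 0.14 ]]
```

View pics/c1.png

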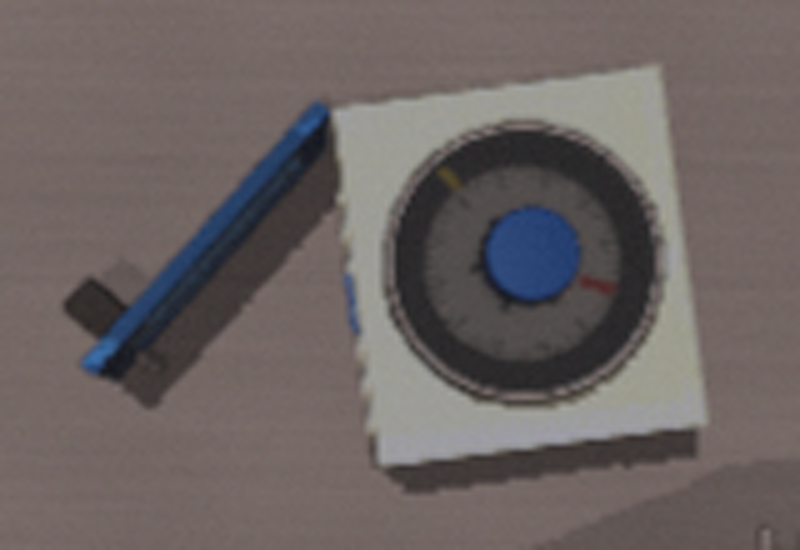

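The crop shows the yellow needle end at crop (450,180) and the red mark at (600,286). The roof measures 197 x 215 mm (given: 200 x 220), and the door is about 0.87 rad open with its handle face near (0.558, 0.152). These match the given sizes, so I'll start moving.

drive_tool([
  [[100,-112,-70,0.3],[100,-112,-70,0.3],[100,-112,-70,0.3],[100,-112,-70,0.3],[100,-112,-70,0.3]],
], jaw=0)

```text
t: 0.57
tcp_pos: [0.2495, -0.4552, 0.3041]
tool_rot: [1.0, 0.002, 0.001, -0.0]
force: [-0.3, 0.9, 0.4]
finger_gap: 0.297
gripper_force: 0.0
```

drive_tool([
  [[100,-180,0,0],[100,-180,0,0],[100,-180,0,0],[100,-180,0,0],[100,-180,0,0]],
])

```text
t: 0.98
tcp_pos: [0.3475, -0.2788, 0.3011]
tool_rot: [1.0, -0.0, -0.0, -0.0]
force: [1.1, 0.4, 0.2]
finger_gap: -0.004
gripper_force: 0.0
```

drive_tool([
  [[90,-180,0,0],[90,-180,0,0],[90,-180,0,0],[90,-180,0,0],[90,-180,0,0]],
])

```text
t: 1.4
tcp_pos: [0.4378, -0.0982, 0.3012]
tool_rot: [1.0, 0.0, 0.0, -0.0]
force: [0.3, 0.1, 0.2]
finger_gap: -0.004
gripper_force: 0.0
```

drive_tool([
  [[90,-180,0,0],[90,-180,0,0],[90,-180,0,0],[90,-180,0,0],[90,-180,0,0]],
])

```text
t: 1.82
tcp_pos: [0.5281, 0.0819, 0.301]
tool_rot: [1.0, 0.001, 0.0, -0.0]
force: [1.1, -0.6, -0.3]
finger_gap: -0.006
gripper_force: 0.0
```

drive_tool([
  [[72,-133,0,0],[72,-133,0,0],[72,-133,0,0],[72,-133,0,0],[72,-133,0,0]],
])

```text
t: 2.23
tcp_pos: [0.6013, 0.217, 0.3002]
tool_rot: [1.0, 0.002, 0.001, -0.001]
force: [0.3, -0.4, 0.3]
finger_gap: 0.003
gripper_force: 0.0
```

drive_tool([
  [[0,0,200,0],[0,0,200,0],[0,0,200,0],[0,0,200,0],[0,0,200,0]],
])

```text
t: 2.65
tcp_pos: [0.5974, 0.2111, 0.098]
tool_rot: [1.0, -0.0, -0.002, 0.001]
force: [-0.1, 0.6, -0.1]
finger_gap: 0.001
gripper_force: 0.0
```

```bash
python3 - <<'E'
from h import *
h=np.array([.668,-.003])
for th in(.87,.7,.5,.3,.15,.07,0,-.05):
    a=np.radians(188.4)-th; d=np.array([np.cos(a),np.sin(a)]); n=np.array([d[1],-d[0]])*1; n=-n if n[1]<0 else n
    p=h+.185*d+.044*n; print(th,p.round(3),(p+.015*n).round(3),n.round(3))
s=manip.sense(); print(s["t"],s["tcp_pos"],s["q"],s["force"])
E
```

```text
0.87 [0.558 0.152] [0.568 0.164] [0.662 0.75 ]
0.7 [0.534 0.132] [0.542 0.144] [0.526 0.851]
0.5 [0.51  0.102] [0.515 0.116] [0.346 0.938]
0.3 [0.492 0.069] [0.494 0.084] [0.153 0.988]
0.15 [0.483 0.042] [0.483 0.057] [0.003 1.   ]
0.07 [0.48  0.027] [0.479 0.042] [-0.077  0.997]
0 [0.479 0.014] [0.476 0.028] [-0.146  0.989]
-0.05 [0.478 0.004] [0.475 0.019] [-0.195  0.981]
2.65 [0.59743096 0.21110776 0.09804067] [ 1.63780778e-01  7.05382139e-01  1.51236732e+00 -5.39778300e-04
  9.27652013e-01  1.73534863e+00] [-0.0730786   0.57668175 -0.14456368]
```

drive_tool([
  [[-15,24,0,0],[-30,48,0,0],[-40,57,0,0],[-49,64,0,0],[-58,71,0,0]],
])

```text
t: 3.07
tcp_pos: [0.5404, 0.1398, 0.1009]
tool_rot: [1.0, -0.001, -0.001, 0.0]
force: [3.2, 2.6, 1.6]
finger_gap: -0.0
gripper_force: 1.3
```

drive_tool([
  [[-10,9,0,0],[-19,18,0,0],[-27,28,0,0],[-34,38,0,0],[-40,48,0,0]],
])

```text
t: 3.48
tcp_pos: [0.5008, 0.0922, 0.1014]
tool_rot: [1.0, -0.0, 0.0, 0.0]
force: [1.0, 0.3, -0.3]
finger_gap: 0.0
gripper_force: 0.4
```

drive_tool([
  [[-5,10,0,0],[-9,20,0,0],[-13,29,0,0],[-17,38,0,0],[-19,44,0,0]],
])

```text
t: 3.9
tcp_pos: [0.4814, 0.0483, 0.1012]
tool_rot: [1.0, -0.0, -0.001, 0.0]
force: [1.4, 0.6, -0.1]
finger_gap: -0.003
gripper_force: 0.4
```

```bash
python3 - <<'E'
from h import *
im=save("top","t2.png"); s=manip.sense(); print(s["t"],s["tcp_pos"],s["force"])
b=save("scene","s2.png"); cv2.imwrite("pics/v2.png",np.hstack([cv2.resize(im[110:230,260:420],(480,360),interpolation=2),cv2.resize(b[140:300,190:400],(320,244)).repeat(1,0)[:360] if 0 else cv2.copyMakeBorder(cv2.resize(b[140:300,190:380],(320,270)),0,90,0,0,0)])[:,:,::-1])
E
```

```text
3.95 [0.48117026 0.04778887 0.10116311] [ 0.17417134 -0.72282204 -0.25101231]
```

View pics/v2.png

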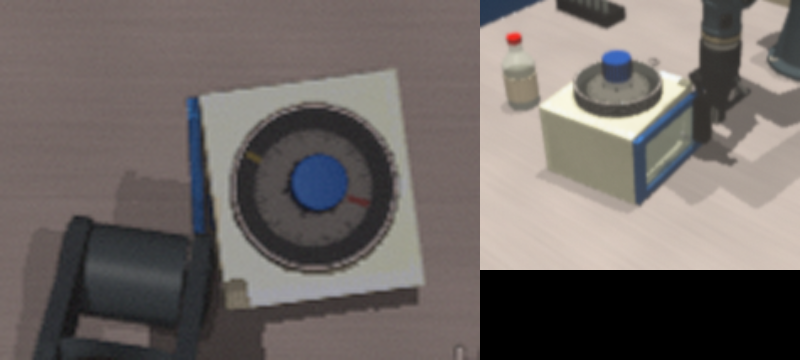

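The door is nearly shut and resting near the catch, with the fingers at the handle. The needle is now at view (254,157) and the red mark at (358,201). I'll push on through the catch.

drive_tool([
  [[0,5,0,0],[0,10,0,0],[0,14,0,0],[0,18,0,0],[0,21,0,0]],
])

```text
t: 4.42
tcp_pos: [0.4803, 0.0309, 0.1016]
tool_rot: [1.0, -0.0, -0.002, -0.002]
force: [-0.9, 22.0, 9.3]
finger_gap: -0.004
gripper_force: 20.7
```

drive_tool([
  [[0,2,0,0],[0,4,0,0],[0,6,0,0],[0,6,0,0],[0,6,0,0]],
])

```text
t: 4.83
tcp_pos: [0.4803, 0.0308, 0.1017]
tool_rot: [1.0, -0.002, -0.001, -0.007]
force: [1.4, 36.3, 8.4]
finger_gap: -0.001
gripper_force: 26.9
```

36 N with no further travel means the door is on its hard stop. I'll back off, rise and check.

drive_tool([
  [[0,-20,0,0],[0,-60,0,0],[0,-80,0,0],[0,-80,0,0],[0,-80,0,0]],
])

```text
t: 5.25
tcp_pos: [0.4821, 0.1033, 0.1012]
tool_rot: [1.0, 0.002, 0.0, 0.0]
force: [-0.4, -0.3, -0.3]
finger_gap: -0.0
gripper_force: 0.0
```

drive_tool([
  [[0,0,-190,0],[0,0,-190,0],[0,0,-190,0],[0,0,-190,0],[0,0,-190,0]],
], jaw=85)

```text
t: 5.67
tcp_pos: [0.4841, 0.1009, 0.2959]
tool_rot: [1.0, -0.001, 0.004, 0.0]
force: [0.9, 0.8, -0.7]
finger_gap: 0.706
gripper_force: 0.0
```

```bash
cat > dial.py <<'E'
from h import *
def dial(save=None,N=4):
    ims=[vision.snapshot("top") for _ in range(N)]; im=np.mean(ims,0)
    hsv=cv2.cvtColor(im.astype(np.uint8),cv2.COLOR_RGB2HSV); K=[]
    # window rim centre from dark ring; plane 0.165
    blue=cv2.inRange(hsv,(105,120,50),(125,255,255)); blue[:,450:]=0; blue[:,:340]=0
    kb=onplane("top",[cv2.moments(blue,True) and (cv2.moments(blue,True)["m10"]/cv2.moments(blue,True)["m00"],cv2.moments(blue,True)["m01"]/cv2.moments(blue,True)["m00"])],.229)[0]
    print("knob",kb.round(4))
    f=im.astype(float); out={}
    yy,xx=np.mgrid[:400,:640]; W=onplane("top",np.c_[xx.ravel(),yy.ravel()],.172).reshape(400,640,3)
    r=np.hypot(W[...,0]-kb[0],W[...,1]-kb[1])
    red=np.clip(f[...,0]-np.maximum(f[...,1],f[...,2])-12,0,None)*((r>.03)&(r<.066))
    yel=np.clip(np.minimum(f[...,0],f[...,1])-f[...,2]-18,0,None)*((r>.05)&(r<.078))
    for nm,w in(("red",red),("yel",yel)):
        n,l,st,_=cv2.connectedComponentsWithStats((w>0).astype(np.uint8))
        s=[w[l==i].sum() for i in range(1,n)]; k=1+int(np.argmax(s)); w=w*(l==k)
        p=(W*w[...,None]).sum((0,1))/w.sum(); v=p-kb; out[nm]=np.arctan2(v[1],v[0]); print(nm,p[:2].round(4),"r",np.hypot(v[0],v[1]).round(4),"ang",np.degrees(out[nm]).round(2),"px",(w>0).sum(), "sum",round(w.sum()))
    d=(out["yel"]-out["red"]+np.pi)%(2*np.pi)-np.pi; print("turn needed (world ccw) deg",np.degrees(d),"rad",d)
    if save: cv2.imwrite("pics/"+save,cv2.resize(im[120:220,300:430,::-1].astype(np.uint8),(780,600),interpolation=cv2.INTER_CUBIC))
if __name__=="__main__":
    import sys; dial(sys.argv[1] if len(sys.argv)>1 else None); s=manip.sense(); print(s["t"],s["tcp_pos"],s["q"],s["force"])
E
python3 dial.py d3.png
```

```text
knob [ 0.5748 -0.117   0.229 ]
red [ 0.5626 -0.1621] r 0.0467 ang -105.11 px 24 sum 325
yel [ 0.6024 -0.0566] r 0.0665 ang 65.45 px 7 sum 40
turn needed (world ccw) deg 170.55806067773014 rad 2.976799724642662
5.8667 [0.48219737 0.10122296 0.29152335] [-2.01010881e-02  2.73826035e-01  1.67952290e+00 -3.83236051e-04
  1.18734472e+00  1.55248068e+00] [-1.14267979 -0.67614355 -0.16806478]
```

View pics/d3.png

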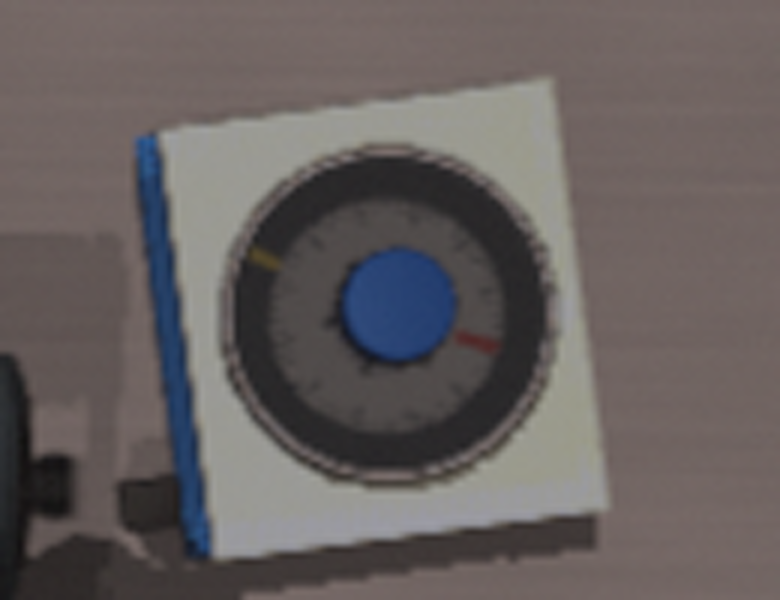

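The door is shut, its blue edge parallel to the chamber's side. The needle shows at crop (263,258) and the red mark at (478,342), so the dial needs about 170° counter-clockwise. I'll go above the knob.

drive_tool([
  [[93,218,0,0],[93,218,0,0],[93,218,0,0],[93,218,0,0],[93,218,0,0]],
])

```text
t: 6.28
tcp_pos: [0.5628, -0.0914, 0.2885]
tool_rot: [1.0, -0.0, -0.003, -0.001]
force: [0.3, -0.2, 0.6]
finger_gap: 0.998
gripper_force: 0.0
```

drive_tool([
  [[0,0,0,0],[0,0,0,0]],
])

```text
t: 6.45
tcp_pos: [0.5631, -0.0919, 0.2882]
tool_rot: [1.0, -0.002, -0.003, -0.001]
force: [-0.2, -0.2, -0.1]
finger_gap: 0.992
gripper_force: 0.0
```

```bash
python3 - <<'E'
from h import *
s=manip.sense(); print(s["t"],s["tcp_pos"],s["q"][5],s["force"],s["finger_gap"])
im=save("wrist","w4.png"); K,R,t=cam("wrist"); print(K.round(1).tolist(),-R.T@t,R.round(3).tolist())
E
```

```text
6.45 [ 0.56314276 -0.09187643  0.28824233] 1.2183362708938867 [-0.24342919 -0.24452224 -0.05919663] 0.992084661845838
[[309.7, 0.0, 322.1], [0.0, 309.7, 199.4], [0.0, 0.0, 1.0]] [ 0.64454134 -0.09134278  0.4304909 ] [[-0.004, -1.0, -0.003], [-0.948, 0.003, 0.318], [-0.318, 0.004, -0.948]]
```

View pics/w4.png

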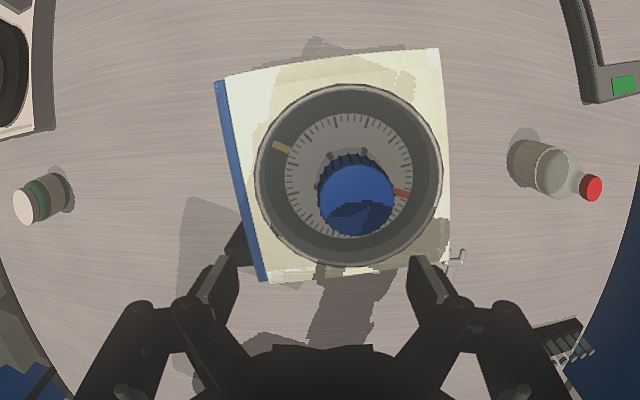

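The wrist view shows the knob top at about (357,200). Its ray meets z=0.229 at about (0.576, -0.115), which agrees with the top camera's (0.575, -0.117). The fingers are open and clear of the knob, so I'll centre and descend.

drive_tool([
  [[12,25,0,0],[12,25,0,0],[12,25,40,0],[12,25,60,0],[12,25,60,0]],
])

```text
t: 6.92
tcp_pos: [0.5713, -0.1113, 0.2259]
tool_rot: [1.0, 0.0, -0.006, -0.003]
force: [0.0, 0.7, -0.3]
finger_gap: 0.996
gripper_force: 0.0
```

drive_tool([
  [[0,0,10,0],[0,0,20,0],[0,0,27,0],[0,0,27,0],[0,0,27,0]],
])

```text
t: 7.33
tcp_pos: [0.576, -0.1141, 0.2045]
tool_rot: [1.0, -0.0, 0.0, 0.0]
force: [0.7, 0.3, 0.1]
finger_gap: 0.999
gripper_force: 0.0
```

drive_tool([
  [[0,2,2,0],[0,2,2,0],[0,2,2,0],[0,2,2,0],[0,2,2,0]],
], jaw=40, force=60)

```text
t: 7.75
tcp_pos: [0.5762, -0.1163, 0.203]
tool_rot: [1.0, -0.0, 0.001, 0.0]
force: [-0.2, 0.2, 1.9]
finger_gap: 0.613
gripper_force: 62.5
```

drive_tool([
  [[0,0,0,0],[0,0,0,0],[0,0,0,0],[0,0,0,0],[0,0,0,0]],
])

```text
t: 8.17
tcp_pos: [0.5761, -0.1163, 0.2025]
tool_rot: [1.0, -0.0, 0.0, 0.0]
force: [1.0, 1.3, 2.7]
finger_gap: 0.613
gripper_force: 62.6
```

drive_tool([
  [[0,0,3,0],[0,0,6,0],[0,0,8,0],[0,0,8,0],[0,0,8,0]],
])

```text
t: 8.58
tcp_pos: [0.5765, -0.1163, 0.1979]
tool_rot: [1.0, 0.0, 0.001, 0.0]
force: [-4.5, 2.7, 20.9]
finger_gap: 0.614
gripper_force: 65.1
```

drive_tool([
  [[0,0,-1,0],[0,0,-1,-0.05],[0,0,-1,-0.15],[0,0,-1,-0.25],[0,0,-1,-0.35]],
])

```text
t: 9.0
tcp_pos: [0.5764, -0.1158, 0.198]
tool_rot: [0.984, 0.176, 0.001, 0.0]
force: [-3.8, 3.6, 17.6]
finger_gap: 0.614
gripper_force: 64.2
```

drive_tool([
  [[0,0,0,0],[0,0,0,0]],
])

```text
t: 9.17
tcp_pos: [0.5764, -0.1157, 0.198]
tool_rot: [0.985, 0.174, 0.001, 0.0]
force: [-3.5, 3.5, 17.2]
finger_gap: 0.61
gripper_force: 64.3
```

```bash
python3 - <<'E'
from h import *
s=manip.sense(); print(s["t"],s["tcp_pos"],s["q"],s["force"],s["ft_torque"])
im=save("wrist","w5.png")
E
```

```text
9.1667 [ 0.57636818 -0.11571667  0.19797879] [-3.88603828e-01  5.16694251e-01  1.56397432e+00  1.14151095e-03
  1.05899981e+00  8.31261741e-01] [-3.54207163  3.52666936 17.17244419] [0.58817265 0.53631649 0.0621886 ]
```

View pics/w5.png

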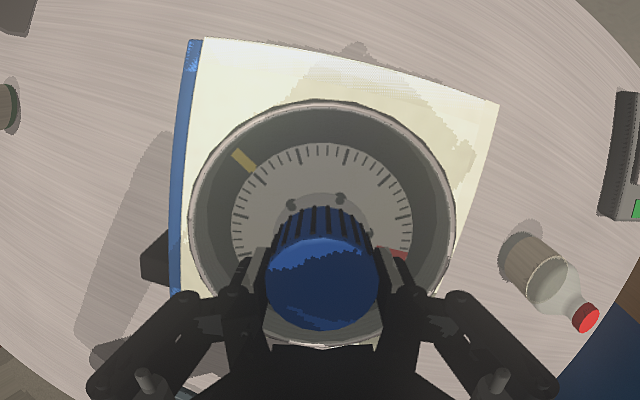

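The wrist view shows the red mark at (397,255), turning with the gripper, and the needle at (243,160). So the dial follows, at 17 N press. I'll continue.

drive_tool([
  [[0,0,0,-0.1],[0,0,0,-0.2],[0,0,0,-0.3],[0,0,0,-0.4],[0,0,0,-0.5]],
])

```text
t: 9.63
tcp_pos: [0.576, -0.1152, 0.198]
tool_rot: [0.91, 0.414, 0.001, -0.0]
force: [-4.3, 5.6, 18.6]
finger_gap: 0.616
gripper_force: 64.3
```

drive_tool([
  [[0,0,0,-0.1],[0,0,0,-0.2],[0,0,0,-0.3],[0,0,0,-0.4],[0,0,0,-0.5]],
])

```text
t: 10.05
tcp_pos: [0.5755, -0.1148, 0.198]
tool_rot: [0.779, 0.626, 0.001, -0.001]
force: [-5.1, 5.6, 19.0]
finger_gap: 0.614
gripper_force: 64.4
```

drive_tool([
  [[0,0,0,-0.1],[0,0,0,-0.2],[0,0,0,-0.3],[0,0,0,-0.4],[0,0,0,-0.5]],
])

```text
t: 10.47
tcp_pos: [0.5749, -0.1148, 0.198]
tool_rot: [0.6, 0.8, 0.001, -0.001]
force: [-6.7, 5.0, 19.8]
finger_gap: 0.608
gripper_force: 64.5
```

drive_tool([
  [[0,0,0,-0.1],[0,0,0,-0.2],[0,0,0,-0.3],[0,0,0,-0.4],[0,0,0,-0.5]],
])

```text
t: 10.88
tcp_pos: [0.5744, -0.1149, 0.1979]
tool_rot: [0.384, 0.923, 0.001, -0.001]
force: [-7.9, 4.5, 20.8]
finger_gap: 0.618
gripper_force: 64.6
```

drive_tool([
  [[0,0,0,-0.1],[0,0,0,-0.2],[0,0,0,-0.3],[0,0,0,-0.4],[0,0,0,-0.5]],
])

```text
t: 11.3
tcp_pos: [0.574, -0.1153, 0.1979]
tool_rot: [0.143, 0.99, 0.001, -0.002]
force: [-7.9, 3.0, 19.5]
finger_gap: 0.609
gripper_force: 64.6
```

```bash
python3 - <<'E'
from h import *
s=manip.sense(); print(s["t"],s["tcp_pos"],s["q"],s["force"],s["ft_torque"])
im=save("wrist","w6.png")
E
```

```text
11.3 [ 0.57402059 -0.11530663  0.19792555] [-3.89114199e-01  5.15784222e-01  1.56599772e+00  3.03391604e-04
  1.06326287e+00 -1.67271723e+00] [-7.89555656  2.98784727 19.50537769] [ 0.81279754  1.23622939 -0.13943892]
```

View pics/w6.png

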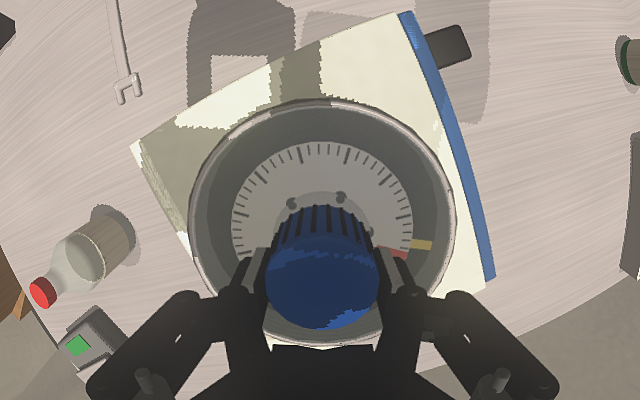

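Red (397,255) and the needle (420,245) are now both visible and nearly aligned. I'll measure the angle remaining.

```bash
cat > wr.py <<'E'
from h import *
def wray(px,z,C):
    K,R,t=C; d=(px-K[:2,2])/K[0,0]; th=np.hypot(*d.T); s=np.sin(th)/np.maximum(th,1e-9)
    D=np.c_[d*s[:,None],np.cos(th)]@R; c=-R.T@t; return c+D*((z-c[2])/D[:,2])[:,None]
C=cam("wrist"); im=np.mean([vision.snapshot("wrist") for _ in range(3)],0)
yy,xx=np.mgrid[:400,:640]; P=np.c_[xx.ravel(),yy.ravel()].astype(float)
f=im.reshape(-1,3); red=(f[:,0]-np.maximum(f[:,1],f[:,2])>40); yel=(np.minimum(f[:,0],f[:,1])-f[:,2]>45)
for z in(.160,.170):
  W=wray(P,z,C); 
  for ax in((.575,-.116),(.577,-.117)):
    V=W[:,:2]-ax; r=np.hypot(*V.T); o={}
    for nm,m,lo,hi in(("red",red,.03,.064),("yel",yel,.05,.08)):
        m=m&(r>lo)&(r<hi)
        a=np.degrees(np.arctan2(V[m,1],V[m,0])); o[nm]=np.median(a); print(z,ax,nm,m.sum(),"r",r[m].min().round(4),r[m].max().round(4),"ang",o[nm].round(2),a.min().round(1),a.max().round(1))
    print("  need ccw deg",round(o["yel"]-o["red"],2))
s=manip.sense(); print(s["t"],s["force"])
E
python3 wr.py
```

```text
0.16 (0.575, -0.116) red 127 r 0.0376 0.0599 ang 55.95 52.1 58.3
0.16 (0.575, -0.116) yel 51 r 0.0604 0.0747 ang 63.37 62.2 67.2
  need ccw deg 7.41
0.16 (0.577, -0.117) red 127 r 0.0374 0.0597 ang 58.33 54.5 61.3
0.16 (0.577, -0.117) yel 51 r 0.0606 0.0747 ang 65.22 64.2 69.1
  need ccw deg 6.89
0.17 (0.575, -0.116) red 127 r 0.0346 0.0555 ang 60.77 56.7 64.9
0.17 (0.575, -0.116) yel 51 r 0.0567 0.0699 ang 67.2 66.0 71.3
  need ccw deg 6.44
0.17 (0.577, -0.117) red 127 r 0.0347 0.0554 ang 63.32 59.0 68.5
0.17 (0.577, -0.117) yel 51 r 0.0569 0.0702 ang 69.22 67.9 73.4
  need ccw deg 5.9
11.5 [-7.67014757  3.65584899 20.25350575]
```

drive_tool([
  [[0,0,0,-0.04],[0,0,0,-0.08],[0,0,0,-0.12],[0,0,0,-0.12],[0,0,0,-0.12]],
])

```text
t: 11.92
tcp_pos: [0.5739, -0.1154, 0.1979]
tool_rot: [0.086, 0.996, 0.001, -0.002]
force: [-7.4, 3.0, 21.3]
finger_gap: 0.61
gripper_force: 64.7
```

```bash
python3 wr.py | grep -v "^0.17"
```

```text
0.16 (0.575, -0.116) red 127 r 0.0375 0.0598 ang 62.36 58.5 64.7
0.16 (0.575, -0.116) yel 80 r 0.0603 0.0745 ang 64.5 62.2 66.8
  need ccw deg 2.14
0.16 (0.577, -0.117) red 127 r 0.0376 0.0598 ang 64.75 60.9 67.7
0.16 (0.577, -0.117) yel 80 r 0.0604 0.0745 ang 66.27 64.2 68.9
  need ccw deg 1.52
  need ccw deg 1.0
  need ccw deg 0.38
12.0667 [-8.08271972  4.07216885 21.14397035]
```

About 1.5° remains, inside tolerance. I'll let the knob rise while still gripped, then open, lift and check from a clear view.

drive_tool([
  [[0,0,-3,0],[0,0,-6,0],[0,0,-8,0],[0,0,-8,0],[0,0,-8,0]],
])

```text
t: 12.48
tcp_pos: [0.574, -0.1154, 0.2023]
tool_rot: [0.086, 0.996, 0.001, -0.002]
force: [-4.4, 2.2, 2.8]
finger_gap: 0.611
gripper_force: 63.2
```

drive_tool([
  [[0,0,0,0],[0,0,0,0],[0,0,0,0],[0,0,0,0],[0,0,0,0]],
], jaw=85)

```text
t: 12.9
tcp_pos: [0.5764, -0.1166, 0.2032]
tool_rot: [0.086, 0.996, -0.0, 0.0]
force: [0.7, 0.5, 0.3]
finger_gap: 0.995
gripper_force: 0.0
```

drive_tool([
  [[0,0,-20,0],[0,0,-50,0],[0,0,-90,0],[0,0,-90,0],[0,0,-90,0]],
])

```text
t: 13.32
tcp_pos: [0.5777, -0.117, 0.2963]
tool_rot: [0.086, 0.996, -0.001, 0.003]
force: [0.5, 0.3, -0.4]
finger_gap: 0.996
gripper_force: 0.0
```

```bash
python3 wr.py; python3 - <<'E'
from h import *
im=save("wrist","w7.png")
E
```

```text
0.16 (0.575, -0.116) red 36 r 0.0388 0.0581 ang 58.92 56.3 60.3
  return _methods._mean(a, axis=axis, dtype=dtype,
  ret = ret.dtype.type(ret / rcount)
Traceback (most recent call last):
  File "wr.py", line 14, in <module>
    a=np.degrees(np.arctan2(V[m,1],V[m,0])); o[nm]=np.median(a); print(z,ax,nm,m.sum(),"r",r[m].min().round(4),r[m].max().round(4),"ang",o[nm].round(2),a.min().round(1),a.max().round(1))
                                                                                           ~~~~~~~~^^
ValueError: zero-size array to reduction operation minimum which has no identity
```

View pics/w7.png

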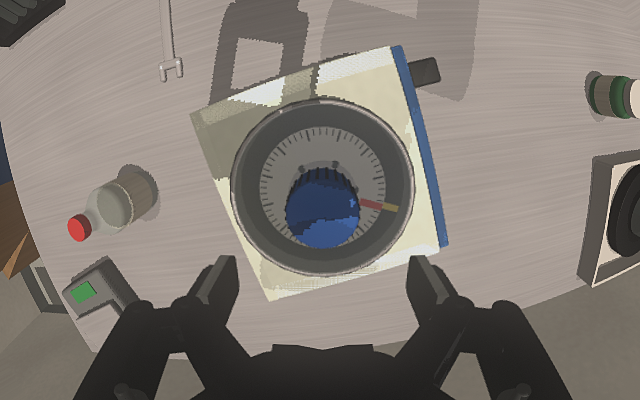

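The red mark (370,204) and needle (391,208) lie on one radial line. I'll move aside and confirm with the top camera.

drive_tool([
  [[0,200,0,0],[0,200,0,0],[0,200,0,0],[0,200,0,0],[0,200,0,0]],
])

```text
t: 13.93
tcp_pos: [0.6094, 0.0836, 0.2915]
tool_rot: [0.085, 0.996, 0.0, -0.002]
force: [0.6, 0.2, 0.5]
finger_gap: 0.995
gripper_force: 0.0
```

```bash
python3 dial.py d8.png; sed -i 's/2\])>40/2])>.25*f[:,0]/; s/f\[:,2\]>45/f[:,2]>.25*f[:,0]/' wr.py; python3 wr.py
```

```text
knob [ 0.5748 -0.117   0.229 ]
red [ 0.5949 -0.0754] r 0.0463 ang 64.23 px 28 sum 386
yel [ 0.6023 -0.0568] r 0.0662 ang 65.5 px 8 sum 57
turn needed (world ccw) deg 1.2717864250210953 rad 0.02219686049878611
14.1333 [0.60932553 0.08159402 0.29165234] [-4.80601937e-02  4.54817878e-01  1.38490906e+00 -7.93495526e-04
  1.30493197e+00 -1.44928322e+00] [-0.15160652 -0.41155357 -0.95820886]
0.16 (0.575, -0.116) red 116 r 0.034 0.056 ang 61.23 55.3 65.6
0.16 (0.575, -0.116) yel 52 r 0.0598 0.0696 ang 65.29 62.4 68.1
  need ccw deg 4.06
0.16 (0.577, -0.117) red 116 r 0.0341 0.056 ang 64.06 58.9 68.9
0.16 (0.577, -0.117) yel 52 r 0.06 0.0696 ang 67.21 64.5 70.1
  need ccw deg 3.15
0.17 (0.575, -0.116) red 116 r 0.0392 0.0601 ang 67.09 63.4 71.8
0.17 (0.575, -0.116) yel 52 r 0.0643 0.0733 ang 69.17 66.6 71.7
  need ccw deg 2.08
0.17 (0.577, -0.117) red 116 r 0.0394 0.0602 ang 69.64 65.7 74.8
0.17 (0.577, -0.117) yel 52 r 0.0646 0.0735 ang 71.03 68.3 73.5
  need ccw deg 1.39
14.2833 [-0.1765893   0.0287013  -0.45617281]
```

View pics/d8.png

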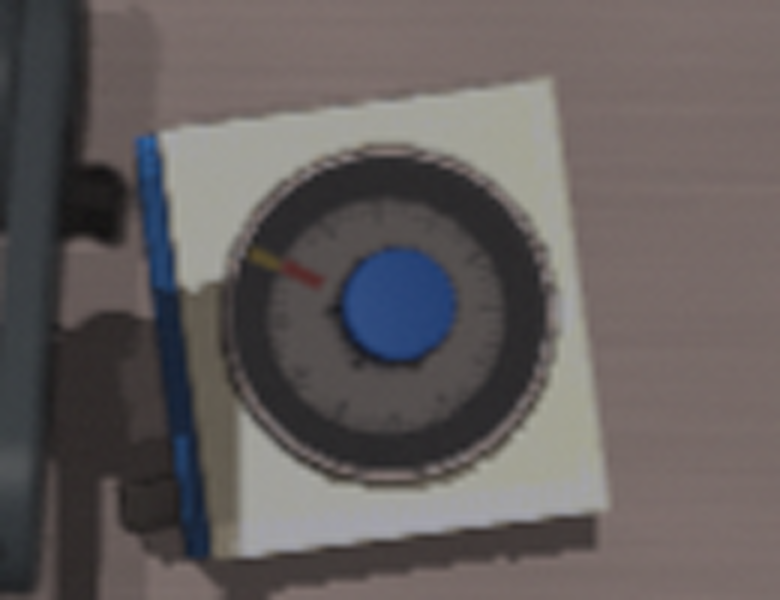

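Top view: the red mark (303,275) and needle (264,258) lie in line. The error is about 1.2° (1.2 mm, limit 3.5 mm), the door is shut, the knob is up and the arm is clear. Handing in.

```bash
python3 -c "
from station import manip
print(manip.sign_off())"
```

```text
the job is handed in; nothing more can be done
None
```

The door is home on its catch and the dial's zero mark is in line with the needle to about 1.2 mm (limit 3.5 mm). The knob is released, the bystanders were left alone, and the job is handed in at about 14 s; no verdict came back.

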